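# Slide the solvent crate into its dock and lock it

## Task

Slide the tall two-bottle solvent crate across the bench into its dock, until it stands square and fully home against the back stop: push it only low, on its foot, so that it slides without tipping, and neither lift it nor push on its bottle rack. Then push the dock's sliding keeper all the way across behind the crate. Leave everything else on the bench where it is.

Things in the scene. Friction and masses are not known exactly. Their poses are not given: they have to be found in the camera images.
- crate: Grey plastic solvent crate, 0.85 kg, top-heavy. Foot: solid block 150 x 150 x 36 mm high, sides upright, the rack fixed on it. Origin: centre of the foot's underside; +z up, +y its front, which enters the dock first. The rack leaves a bare ledge at the back (y -75 to -11 mm). Pushed forward above 80 to 110 mm it tips; on the foot's back face it slides, at 3 to 8 N.
- rack: Slatted grey bottle rack fixed on the crate's foot, holding two clear bottles with blue caps; not to be pushed on. Same origin and axes as the crate. Occupies x -74 to 74, y -11 to 72 mm; slatted walls up to 132 mm, caps up to 217 mm above the crate's origin.
- dock: Aluminium dock fixed to the bench: two rails and a back stop, 25 mm high, 12 mm thick, round a thin grey mat. Origin on the bench, where the origin of a crate fully home lies; the crate's axes then match the dock's. +z up, +y from the open mouth to the back stop. Rails: inner faces at x -87 and 87 mm (12 mm of play each side), from y -75 to 75 mm.
- keeper (a joint): Travel of the keeper, a steel bar 12 mm wide, top at 26 mm, sliding towards the dock's -x along dock y = -94 mm (19 mm behind the foot of a docked crate). 0 m: open, inner end at dock x = 100 mm; 0.09 m: fully across, its end stop, inner end at x = 10 mm. Stays where it is left; about 2 N of friction.
- tab (a point): Middle of the top edge, 85 mm above the bench, of the upright steel tab on the keeper's inner end by which it is pushed. Tab 12 mm thick along dock x, 26 mm wide along dock y, standing free from 32 to 85 mm. Moves with the keeper: dock x = 108 mm open, 18 mm fully across; dock y = -94 mm. The bar runs on for 86 mm outwards (+x) of the tab.
- jar: Bystander: clear glass bottle with blue cap, 70 mm diameter, 120 mm high; origin at the centre of its underside.
- amber_bottle: Bystander: amber glass bottle with blue cap, 60 mm diameter, 150 mm high; origin at the centre of its underside.
- beaker: Bystander: glass beaker, 72 mm diameter, 90 mm high; origin at the centre of its underside.
- vial_tray: Bystander: white tray of small vials, 70 x 130 mm, 40 mm high; origin at the centre of its underside.
- carton: Bystander: cardboard box 80 x 110 x 60 mm high; origin at the centre of its underside.
- wrench: Bystander: steel wrench lying flat, about 175 mm long, 8 mm thick; origin at about its middle, underside.
- dish: Bystander: shallow glass dish, 90 mm diameter, 20 mm high; origin at the centre of its underside.
- stop (a point): Middle of the top edge of the back stop's inner face, 25 mm above the bench: dock x 0, y 75 mm.
- mouth (a point): Middle of the dock's open mouth, on the bench: dock x 0, y -75 mm. Here the -x rail runs on into a lead-in 25 mm high that flares outwards, to dock x -122, y -120 mm, and the +x rail into a short one, to x 111, y -89 mm; beyond it stands the keeper's fixed guide, 32 mm high, at dock x 125 to 155, y -108 to -80 mm.
There are look-alikes about, which are no part of the job. There is more than one size of the crate; the one meant has the size given above.

How it is judged (in metres and radians):
On the way, in this order (a step that is already met when the one before it is completed fails the run):
1. the crate stands fully home in the dock while the keeper is still open (y of crate in the frame of dock above -0.008 m and horizontal distance between crate and dock below 0.018 m and angle between the y axis of crate and the y axis of dock, either way round below 0.09 rad and value of joint keeper below 0.03 m), for 0.2 s.
2. the keeper is pushed across behind it (value of joint keeper above 0.078 m), for 0.2 s.
At the end, for the whole second after the job is handed in: The crate stands upright and at rest on the bench in the dock, within 8 mm of the back stop, within 18 mm of the exact place and within 0.09 rad of square, and the keeper is across by more than 78 of its 90 mm (y of crate in the frame of dock above -0.008 m and horizontal distance between crate and dock below 0.018 m and angle between the y axis of crate and the y axis of dock, either way round below 0.09 rad and height (world z) of crate below 0.006 m and angle between crate's own z axis and vertical below 0.04 rad and linear speed of crate below 0.01 m/s and value of joint keeper above 0.078 m); the robot touches nothing.
It fails at once if the crate tips by more than 9 degrees (angle between crate's own z axis and vertical above 0.16 rad).
It fails at once if the crate is lifted off the bench (height (world z) of crate above 0.02 m).
It fails at once if the fingers push on the bottle rack instead of the foot (contact force between the fingers and rack above 2 N).
It fails at once if something else on the bench is displaced by more than 25 mm (distance of any of jar, amber_bottle, beaker, vial_tray, carton, wrench, dish from where it was at the start of the episode above 0.025 m).
It also fails if it takes over 61 s, if anything falls off the work surface, if the arm or the gripper's body presses on something with over 40 N, if the wrist force passes 120 N, or if a joint passes its speed limit or range.

## Robot

A 6-joint arm with a two-finger parallel gripper is mounted at the origin on the work surface. World frame = base frame: x ahead of the robot, y to its left, z up, the work surface at z = 0. Lengths are in mm, angles in rad, forces in N, time in s.
With the tool pointing down it reaches from about 400 to 925 mm from the base axis. Payload 12.5 kg.
Tool frame: the origin (TCP) lies midway between the tips of the shut fingers; the grasp point (between the pads) lies 19 mm behind it (env.pinch_z is the distance from the TCP to the grasp point, in mm); z points along the fingers, y is the line along which they close (so a half turn about z gives the same grasp; the last joint's range is limited). The gripper opens to 95 mm and grips with 3 to 60 N. Pads are 20 mm wide; open, the fingers measure 119 mm over their backs; the gripper's body (75 mm by 180 mm) begins 59 mm behind the grasp point.
Start: joints at [-1.213, 0.491, 1.559, -0, 1.092, -0.106], TCP at [279.618, -558.982, 214.661] pointing down, gripper open.
Joint ranges: [-3.1, 3.1], [-0.84, 2.19], [0.05, 2.79], [-1.13, 4.28], [0.06, 2.93], [-2.69, 2.69]. Speed limits (rad/s): [2.22, 2.22, 2.79, 3.14, 3.14, 3.14].

## Interface

Orientations are given as [roll, pitch, yaw] about the fixed x, y, z axes, in that order (R = Rz(yaw) Ry(pitch) Rx(roll)).
In Python, from cell import readout, eyes, job_done, env gives the robot as it stands.
- The arm moves only by the shell command python3 -m jog 'ROWS'. ROWS is a JSON object of lists of equal length, an entry for each row: "dp": the shift along the tool's x, y, z in mm, a list of three; "twist": the turn about the tool's z in degrees; "claw": the closure, from -1 (fully open) to 1 (shut). A call has 1 to 8 rows; each row is the pose to reach, as a shift and turn from the pose commanded when the call began, along the tool's axes at that moment; what a row does not reach only later rows make up. A row lasts 1/12 s, in which the tool goes at most 41.7 mm and 7.16 degrees, less where a joint would pass 70% of its speed; a pose out of reach is approached as far as the arm can. A call with a gripper value outside its range is refused whole. The fingers move at their own pace and stop on an object; the grip force is fixed at half the most. Time passes only in rows, so rows that repeat a pose let the fingers close. It gives the time, the measured TCP pose, the force and the opening at its end, in the units of the state.
- readout.state(): the state, without advancing time (a new reading comes with each control period).
- eyes.read_camera(name): name is "scene" or "top"; returns the picture (400x640x3 uint8, red, green, blue); there is no depth.
- eyes.camera_model(name): a dict with "intrinsics" (3x3 intrinsics, pixels), "R" (3x3) and "t" (3): a world point X has camera coordinates R X + t. Camera axes: x right, y down, z forward; pixel columns grow to the right and rows downward; lengths in mm; the calibration is good to about 2 mm. A picture is of the moment at which its call begins. camera_model takes no time and is no camera call.
- job_done(): hands the job in, once; it reports no verdict.
The state is a dict: "t": time; "joints": joint angles; "qvel": joint speeds; "tau": joint torques, N m; "eef_pos": TCP position; "tcp_rot": TCP orientation; "ft_force": force on the tool from outside, world axes, zero at the start; "moment": the same for the moment, N m; "opening": opening from 0.0 (shut) to 1.0 (fully open).
Only numpy, scipy, OpenCV 4.12 (cv2) and the standard library are available. Lean on these libraries where they do the work, as an engineer would, in place of code of your own. Each camera call takes 0.05 s, during which the arm holds its last target. There are 200 camera calls.

## Working session

There is one attempt and no reset: what is moved stays moved. The work goes in short steps, Python scripts to look and compute and a shell command to move; the robot and the scene stay as the last step left them, time stands still between calls to the robot, and variables do not carry over. Pictures are saved under pics/ and viewed, on a budget of 10 in all, crops included, one or two more only if the job needs it, and the job is handed in when it is done.

```bash
ls; mkdir -p pics; python3 - <<'E'
from cell import readout, eyes, env
import cv2
s=readout.state(); print(s)
for n in ("scene","top"):
    im=eyes.read_camera(n); cv2.imwrite(f"pics/{n}0.png",im[:,:,::-1])
    m=eyes.camera_model(n); print(n,m)
E
```

```text
pics
{'t': 0.0, 'joints': array([-1.21257440e+00,  4.91565048e-01,  1.55940889e+00, -7.32693293e-06,
        1.09169346e+00, -1.05548308e-01]), 'qvel': array([-4.74516041e-04,  3.09065219e-04, -5.09608136e-04, -2.65852328e-04,
       -1.32626489e-03,  2.94351846e-06]), 'tau': array([-2.14546228e-03, -6.12647223e+01, -2.58177495e+01,  6.91601657e-02,
        4.83653520e-02, -1.07395133e-04]), 'eef_pos': array([ 279.54632921, -558.74962927,  214.07230347]), 'tcp_rot': array([-3.14052321e+00, -1.06764331e-04,  4.63773559e-01]), 'ft_force': array([ 1.20863629, -0.25625012, -0.32442929]), 'moment': array([-0.01546738,  0.00457766, -0.01353659]), 'opening': 1.0017276823008157}
scene {'intrinsics': array([[496.53208971,   0.        , 318.98121775],
       [  0.        , 496.53208971, 208.30498413],
       [  0.        ,   0.        ,   1.        ]]), 'R': array([[-0.03593319,  0.99914853,  0.02027368],
       [ 0.72219869,  0.03998451, -0.69052899],
       [-0.69075166, -0.01017128, -0.72302053]]), 't': array([ 110.15937888, -298.57303932, 1781.01846467])}
top {'intrinsics': array([[492.54116234,   0.        , 332.64193389],
       [  0.        , 492.54116234, 192.58168981],
       [  0.        ,   0.        ,   1.        ]]), 'R': array([[ 0.00469636, -0.9999675 , -0.00655362],
       [-0.99772776, -0.00424515, -0.06724059],
       [ 0.06721058,  0.00685451, -0.99771527]]), 't': array([ -82.52462126,  544.7565485 , 1755.97680711])}
```

View pics/scene0.png

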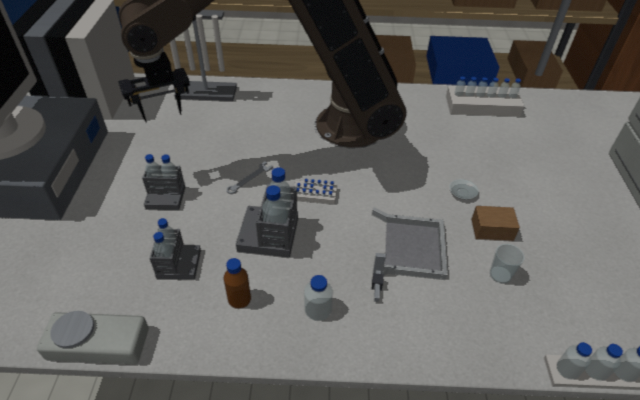

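View pics/top0.png

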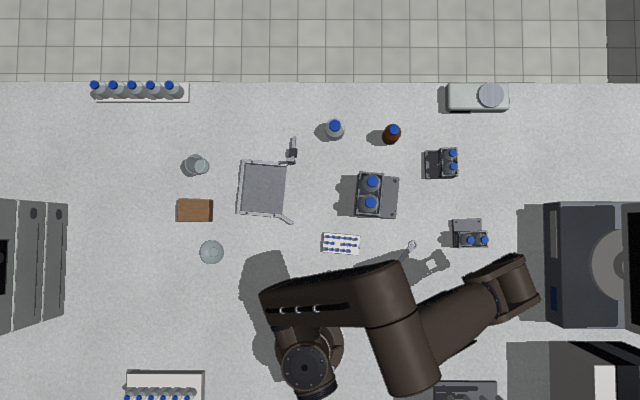

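The top view shows the big crate at about (372,194), with its front towards the image left and its ledge on the right. The dock is at (262,188) with its mouth facing right, and the keeper is at (292,150). Next I'll enlarge this region to measure it.

```bash
python3 - <<'E'
import cv2
im=cv2.imread("pics/top0.png")[110:260,220:420]
im=cv2.resize(im,None,fx=4,fy=4,interpolation=cv2.INTER_CUBIC)
for i in range(0,200,20):
    cv2.putText(im,str(220+i),(i*4,10),0,.35,(0,0,255),1); cv2.line(im,(i*4,12),(i*4,18),(0,0,255),1)
for i in range(0,150,10):
    cv2.putText(im,str(110+i),(0,i*4+4),0,.35,(0,0,255),1)
cv2.imwrite("pics/crop0.png",im)
E
```

```text
(no output)
```

View pics/crop0.png

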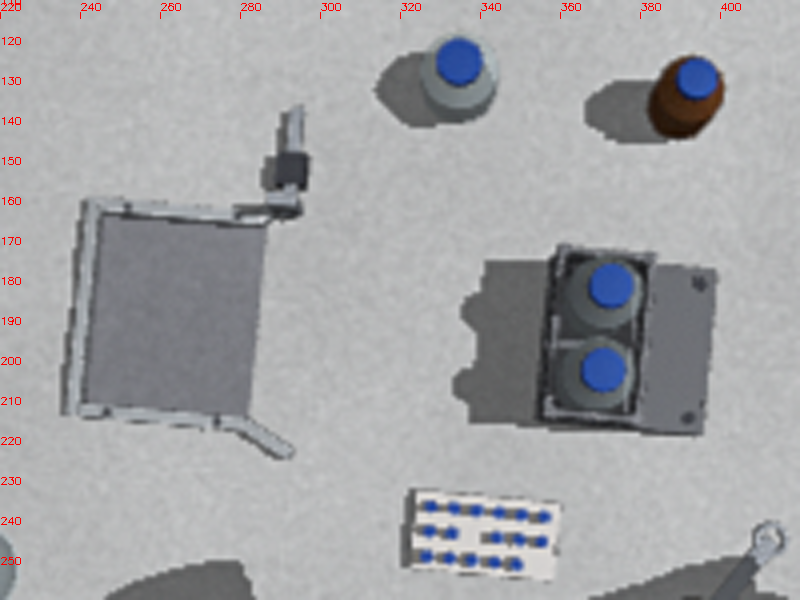

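```bash
cat > h.py <<'E'
import numpy as np, cv2
from scipy.optimize import least_squares
from cell import eyes
def proj(P,n="top"):
    m=eyes.camera_model(n); c=np.asarray(P,float)@m["R"].T+m["t"]; u=c@m["intrinsics"].T
    return u[...,:2]/u[...,2:]
def back(px,z,n="top"):
    m=eyes.camera_model(n); px=np.atleast_2d(px); d=np.c_[px,np.ones(len(px))]@np.linalg.inv(m["intrinsics"]).T@m["R"]
    o=-m["R"].T@m["t"]; return o+d*((z-o[2])/d[:,2])[:,None]
def w(p,L):
    L=np.asarray(L,float); c,s=np.cos(p[2]),np.sin(p[2])
    return np.c_[p[0]+c*L[:,0]-s*L[:,1],p[1]+s*L[:,0]+c*L[:,1],L[:,2]]
def fit(L,px,p0,n="top"):
    r=least_squares(lambda p:(proj(w(p,L),n)-px).ravel(),p0,x_scale=[100,100,.1],loss="soft_l1")
    return r.x,(proj(w(r.x,L),n)-px).round(1)
E
python3 - <<'E'
from h import *
c=lambda a:np.array(a)/4.+[220,110]
D=[[99,87,25],[-99,87,25],[87,-75,1],[-87,-75,1],[-122,-120,25]]
d,e=fit(D,c([[83,200],[67,413],[267,226],[248,413],[292,452]]),[600,200,0]); print("dock",d.round(3),e.tolist())
C=[[75,-75,36],[-75,-75,36],[75,-11,36],[-75,-11,36]]
k,e=fit(C,c([[718,268],[703,434],[652,264],[637,432]]),[550,-100,0]); print("crate",k.round(3),e.tolist())
print("foot size",np.linalg.norm(np.diff(back(c([[718,268],[703,434]]),36),axis=0)))
print("caps",back(c([[611,285],[604,369]]),217).round(0).tolist())
print("tab",w(d,[[108,-94,85]]).round(0), (4*(proj(w(d,[[108,-94,85]]))-[220,110])).round(0))
for n,p,z in (("tray",[485,535],40),("jar",[459,61],120),("amber",[697,77],150),("wr",[768,538],8)): print(n,back(c([p]),z).round(0))
p=np.array([k[0]-d[0],k[1]-d[1]]);R=np.array([[np.cos(d[2]),-np.sin(d[2])],[np.sin(d[2]),np.cos(d[2])]]);print("crate in dock",p@R,k[2]-d[2])
E
```

```text
dock [ 5.61076e+02  1.71179e+02 -6.50000e-02] [[0.1, -1.2], [-0.4, 0.3], [-0.7, -0.6], [0.4, 0.3], [0.5, 1.0]]
crate [ 5.31328e+02 -2.39453e+02 -8.10000e-02] [[0.5, 0.2], [1.0, 0.6], [-0.9, -0.3], [-0.5, -0.4]]
foot size 148.67785538351777
caps [[569.0, -210.0, 217.0], [501.0, -204.0, 217.0]]
tab [[663.  70.  85.]] [[278. 190.]]
tray [[ 363. -111.   40.]]
jar [[769. -87. 120.]]
amber [[ 750. -287.  150.]]
wr [[ 360. -366.    8.]]
crate in dock [  -3.1446109  -411.69661617] -0.016319339261346405
```

```bash
cat >> h.py <<'E'
from cell import readout
def delta(target,yaw):
    s=readout.state(); r=s["tcp_rot"]
    from scipy.spatial.transform import Rotation as R
    M=R.from_euler("xyz",r).as_matrix()
    print("t",s["t"],"pos",s["eef_pos"].round(1),"rot",r.round(4),"F",s["ft_force"].round(1))
    print("dp",(M.T@(np.array(target)-s["eef_pos"])).round(1),"twist",-np.degrees(yaw-r[2]).round(2), "axes",M.round(3).tolist())
E
python3 - <<'E'
from h import *
print("small2 z25",back([[424,151],[422,178],[440,148],[459,150],[459,178]],20).round(0).tolist())
print("small1",back([[452,220],[480,220],[488,246],[452,247]],20).round(0).tolist())
k=np.array([531.3,-239.5]); u=np.array([.065,.998])
P=k-110*u; print(P); delta([*P,215],np.pi/2-.065)
E
```

```text
small2 z25 [[697.0, -410.0, 20.0], [599.0, -402.0, 20.0], [708.0, -467.0, 20.0], [701.0, -536.0, 20.0], [600.0, -535.0, 20.0]]
small1 [[448.0, -508.0, 20.0], [449.0, -608.0, 20.0], [357.0, -635.0, 20.0], [352.0, -507.0, 20.0]]
[ 524.15 -349.28]
t 0.1 pos [ 279.5 -558.8  214.1] rot [-3.1406e+00 -1.0000e-04  4.6380e-01] F [1.  0.7 0.4]
dp [312.5 -77.9  -0.7] twist -59.7 axes [[0.894, 0.447, -0.0], [0.447, -0.894, 0.001], [0.0, -0.001, -1.0]]
```

```bash
python3 -m jog '{"dp":[[39,-10,0],[78,-20,0],[117,-29,0],[156,-39,0],[195,-49,0],[234,-58,0],[273,-68,0],[312,-78,0]],"twist":[-7,-14,-21,-28,-35,-42,-49,-56],"claw":[-1,-1,-1,-1,-1,-1,-1,-1]}'
python3 - <<'E'
from h import *
delta([524.1,-349.3,115],np.pi/2-.065)
E
```

```text
t: 0.77
eef_pos: [524.9, -348.0, 214.4]
tcp_rot: [-3.141, -0.0, 1.447]
ft_force: [-0.2, -0.9, 1.1]
opening: 1.002
t 0.7667 pos [ 524.9 -348.   214.4] rot [-3.1412e+00 -2.0000e-04  1.4471e+00] F [-0.2 -0.9  1.1]
dp [-1.4 -0.6 99.4] twist -3.36 axes [[0.123, 0.992, -0.0], [0.992, -0.123, 0.0], [0.0, -0.0, -1.0]]
```

```bash
python3 -m jog '{"dp":[[-1,0,30],[-1,0,60],[-1,0,85],[-1,0,100],[-1,0,100]],"twist":[-3.5,-3.5,-3.5,-3.5,-3.5],"claw":[-1,-1,-1,-1,-1]}'
python3 - <<'E'
from h import *
for n in ("scene","top"): cv2.imwrite(f"pics/{n}1.png",eyes.read_camera(n)[:,:,::-1])
a=cv2.imread("pics/scene1.png")[100:300,130:430]; a=cv2.resize(a,(600,400))
b=cv2.imread("pics/top1.png")[110:260,320:470]; b=cv2.resize(b,(400,400))[:,:200+200]
cv2.imwrite("pics/m1.png",cv2.resize(np.hstack([a,b]),(800,320)))
delta([524.1,-349.3,15],np.pi/2-.065)
E
```

```text
t: 1.18
eef_pos: [522.4, -349.5, 111.0]
tcp_rot: [-3.137, -0.003, 1.502]
ft_force: [0.5, 0.1, -0.3]
opening: 1.001
t 1.2833 pos [ 523.7 -350.7  114.6] rot [-3.1409e+00 -4.0000e-04  1.5022e+00] F [ 1.4 -0.2  0.6]
dp [ 1.4  0.4 99.6] twist -0.2 axes [[0.069, 0.998, -0.001], [0.998, -0.069, 0.0], [0.0, -0.001, -1.0]]
```

View pics/m1.png

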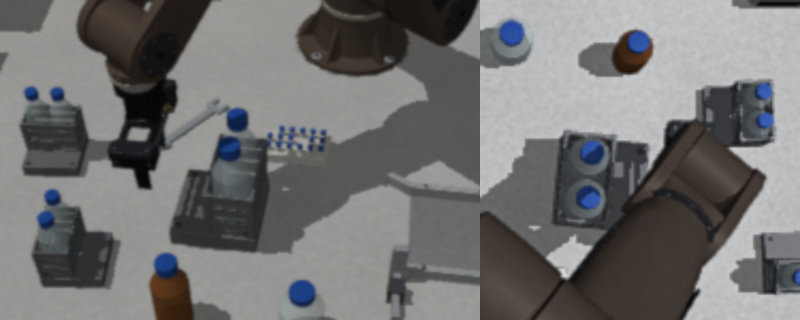

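The gripper is behind the crate and the forearm is well above the caps, so I'm lowering it.

```bash
python3 -m jog '{"dp":[[1,0,30],[1,0,60],[1,0,85],[1,0,98],[1,0,100],[1,0,100]],"twist":[-0.2,-0.2,-0.2,-0.2,-0.2,-0.2],"claw":[-1,-1,-1,-1,-1,-1]}'
python3 -m jog '{"dp":[[4,0,0],[8,0,0],[12,0,0],[15,0,0],[18,0,0],[21,0,0],[24,0,0],[27,0,0]],"twist":[0,0,0,0,0,0,0,0],"claw":[-1,-1,-1,-1,-1,-1,-1,-1]}'
```

```text
t: 1.78
eef_pos: [524.0, -350.0, 15.3]
tcp_rot: [3.141, 0.0, 1.506]
ft_force: [0.3, -0.3, 0.5]
opening: 1.0
t: 2.45
eef_pos: [525.8, -322.9, 14.8]
tcp_rot: [3.141, 0.001, 1.506]
ft_force: [1.5, -3.8, -1.2]
opening: 1.001
```

```bash
for i in 1; do :; done; python3 -m jog '{"dp":[[5,0,0],[11,0,0],[18,0,0],[26,0,0],[35,0,0],[44,0,0],[53,0,0],[62,0,0]],"twist":[0,0,0,0,0,0,0,0],"claw":[-1,-1,-1,-1,-1,-1,-1,-1]}'
python3 -m jog '{"dp":[[10,0,0],[20,0,0],[30,0,0],[40,0,0],[50,0,0],[60,0,0],[70,0,0],[80,0,0]],"twist":[0,0,0,0,0,0,0,0],"claw":[-1,-1,-1,-1,-1,-1,-1,-1]}'
python3 -m jog '{"dp":[[10,0,0],[20,0,0],[30,0,0],[40,0,0],[48,0,0],[56,0,0],[60,0,0],[62,0,0]],"twist":[0,0,0,0,0,0,0,0],"claw":[-1,-1,-1,-1,-1,-1,-1,-1]}'
python3 - <<'E'
from h import *
a=eyes.read_camera("top")[:,:,::-1]; cv2.imwrite("pics/top2.png",a)
b=eyes.read_camera("scene")[:,:,::-1]; cv2.imwrite("pics/scene2.png",b)
cv2.imwrite("pics/m2.png",np.hstack([cv2.resize(a[110:260,220:370],(400,400),interpolation=cv2.INTER_CUBIC),cv2.resize(b[120:320,270:470],(400,400),interpolation=cv2.INTER_CUBIC)]))
delta([555.6,86.3,15],np.pi/2-.065)
E
```

```text
t: 3.12
eef_pos: [529.6, -260.4, 14.8]
tcp_rot: [3.141, 0.001, 1.506]
ft_force: [0.3, -4.3, 1.1]
opening: 1.0
t: 3.78
eef_pos: [534.7, -180.4, 14.8]
tcp_rot: [3.141, 0.0, 1.506]
ft_force: [0.2, -4.3, 0.8]
opening: 1.002
t: 4.45
eef_pos: [538.7, -118.6, 14.7]
tcp_rot: [-3.142, 0.0, 1.507]
ft_force: [0.1, -5.8, 1.7]
opening: 0.998
t 4.55 pos [ 538.4 -118.5   14.6] rot [-3.1408e+00 -4.0000e-04  1.5062e+00] F [-1.  -0.1  0.4]
dp [205.4   4.   -0.3] twist 0.02 axes [[0.065, 0.998, -0.001], [0.998, -0.065, 0.0], [0.0, -0.001, -1.0]]
```

View pics/m2.png

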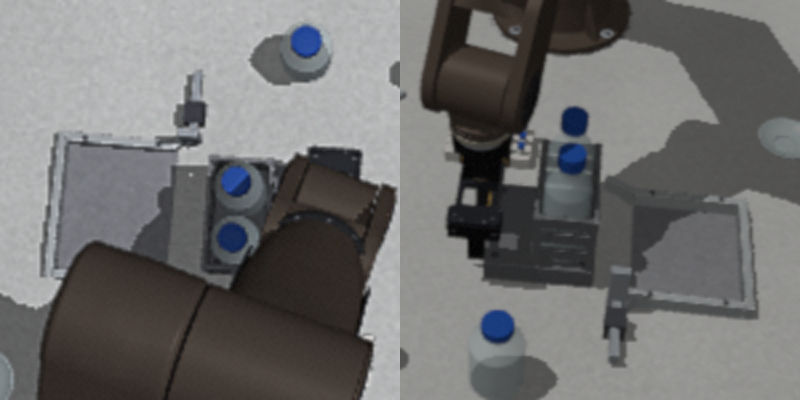

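The crate stands square in front of the mouth, with its caps at top-view pixels (308.5,178) and (306.6,199). I'll check its lateral offset from those.

```bash
python3 - <<'E'
from h import *
d=[561.1,171.2,-.065]; R=np.array([[np.cos(d[2]),-np.sin(d[2])],[np.sin(d[2]),np.cos(d[2])]])
def f(px,z,n="top"): return ((back(px,z,n)[:,:2]-d[:2])@R).round(1).tolist()
print("caps",f([[308.5,177.9],[306.6,198.9]],217))
# scene pane: px/2+(270,120)
s=lambda a:np.array(a)/2.+[270,120]
print("scene caps",f(s([[575,118],[571,155]]),217,"scene"))
print("scene foot top/bottom far corner (75,75): ",f(s([[596,284]]),0,"scene"))
print("scene dock: stop/railcorners outer",f(s([[757,313],[745,200]]),25,"scene"))
E
```

```text
caps [[28.8, -173.6], [-38.9, -172.4]]
scene caps [[-96.2, 342.6], [-25.7, 321.8]]
scene foot top/bottom far corner (75,75):  [[-3.4, 428.2]]
scene dock: stop/railcorners outer [[42.2, 615.8], [-167.5, 671.2]]
```

```bash
python3 - <<'E'
from h import *
d=[561.1,171.2,-.065]; R=np.array([[np.cos(d[2]),-np.sin(d[2])],[np.sin(d[2]),np.cos(d[2])]])
def f(px,z,n="top"): return ((back(px,z,n)[:,:2]-d[:2])@R).round(1).tolist()
s=lambda a:(np.array(a)-[400,0])/2.+[270,120]
print("scene caps",f(s([[575,118],[571,155]]),217,"scene"))
print("scene foot bottom corner (75,75): ",f(s([[596,284]]),0,"scene"))
print("scene dock outer corners",f(s([[755,306],[743,200]]),25,"scene"))
E
```

```text
scene caps [[-32.8, -171.4], [34.6, -173.1]]
scene foot bottom corner (75,75):  [[60.9, -121.6]]
scene dock outer corners [[92.4, 86.0], [-97.0, 83.4]]
```

Both views put the crate within 5 mm of the dock's centreline, against 12 mm of play, so I'm pushing on.

```bash
python3 -m jog '{"dp":[[5,0,0],[12,0,0],[20,0,0],[28,0,0],[36,0,0],[44,0,0],[52,0,0],[60,0,0]],"twist":[0,0,0,0,0,0,0,0],"claw":[-1,-1,-1,-1,-1,-1,-1,-1]}'
python3 -m jog '{"dp":[[8,0,0],[16,0,0],[24,0,0],[32,0,0],[40,0,0],[48,0,0],[56,0,0],[64,0,0]],"twist":[0,0,0,0,0,0,0,0],"claw":[-1,-1,-1,-1,-1,-1,-1,-1]}'
python3 -m jog '{"dp":[[8,0,0],[16,0,0],[24,0,0],[32,0,0],[40,0,0],[47,0,0],[54,0,0],[60,0,0]],"twist":[0,0,0,0,0,0,0,0],"claw":[-1,-1,-1,-1,-1,-1,-1,-1]}'
```

```text
t: 5.22
eef_pos: [542.4, -59.2, 14.6]
tcp_rot: [-3.141, 0.0, 1.506]
ft_force: [0.6, -5.9, 0.9]
opening: 1.001
t: 5.88
eef_pos: [546.5, 4.7, 14.6]
tcp_rot: [-3.141, 0.0, 1.506]
ft_force: [-0.4, -5.5, 1.3]
opening: 1.001
t: 6.55
eef_pos: [550.3, 64.5, 14.6]
tcp_rot: [-3.141, 0.0, 1.506]
ft_force: [-0.7, -6.6, 1.3]
opening: 0.999
```

```bash
python3 -m jog '{"dp":[[3,0,0],[6,0,0],[9,0,0],[12,0,0],[14,0,0],[16,0,0],[17,0,0],[18,0,0]],"twist":[0,0,0,0,0,0,0,0],"claw":[-1,-1,-1,-1,-1,-1,-1,-1]}'
python3 -m jog '{"dp":[[0.5,0,0],[1,0,0],[1.5,0,0],[2,0,0]],"twist":[0,0,0,0],"claw":[-1,-1,-1,-1]}'
python3 -m jog '{"dp":[[0.5,0,0],[1,0,0],[1.5,0,0],[2,0,0]],"twist":[0,0,0,0],"claw":[-1,-1,-1,-1]}'
```

```text
t: 7.22
eef_pos: [551.5, 82.1, 14.6]
tcp_rot: [-3.141, 0.0, 1.506]
ft_force: [-0.3, -6.8, 1.9]
opening: 1.001
t: 7.55
eef_pos: [551.2, 82.7, 14.6]
tcp_rot: [-3.14, 0.002, 1.505]
ft_force: [-4.5, -22.8, 4.7]
opening: 0.999
t: 7.88
eef_pos: [550.8, 83.1, 14.6]
tcp_rot: [-3.139, 0.003, 1.504]
ft_force: [-7.0, -38.3, 8.9]
opening: 0.999
```

The force rises sharply with no further travel, so the crate is against the back stop. I'll back off, rise and look.

```bash
python3 -m jog '{"dp":[[-5,0,0],[-15,0,0],[-30,0,0],[-40,0,-20],[-40,0,-60],[-40,0,-100],[-40,0,-140],[-40,0,-145]],"twist":[0,0,0,0,0,0,0,0],"claw":[-1,-1,-1,-1,-1,1,1,1]}'
python3 - <<'E'
from h import *
a=eyes.read_camera("top")[:,:,::-1]; cv2.imwrite("pics/top3.png",a)
b=eyes.read_camera("scene")[:,:,::-1]; cv2.imwrite("pics/scene3.png",b)
cv2.imwrite("pics/m3.png",np.hstack([cv2.resize(a[130:230,220:320],(400,400),interpolation=cv2.INTER_CUBIC),cv2.resize(b[170:310,350:450],(400,560),interpolation=cv2.INTER_CUBIC)[:400]]))
delta([555.6,86.3,15],np.pi/2-.065)
E
```

```text
t: 8.55
eef_pos: [551.4, 46.4, 165.7]
tcp_rot: [3.133, -0.001, 1.506]
ft_force: [0.7, -0.2, 0.3]
opening: 0.844
t 8.65 pos [549.9  46.5 161.2] rot [ 3.1383e+00 -4.0000e-04  1.5058e+00] F [-0.3  0.3  0.1]
dp [ 40.    2.6 146.2] twist -0.0 axes [[0.065, 0.998, 0.003], [0.998, -0.065, 0.0], [0.0, 0.003, -1.0]]
```

View pics/m3.png

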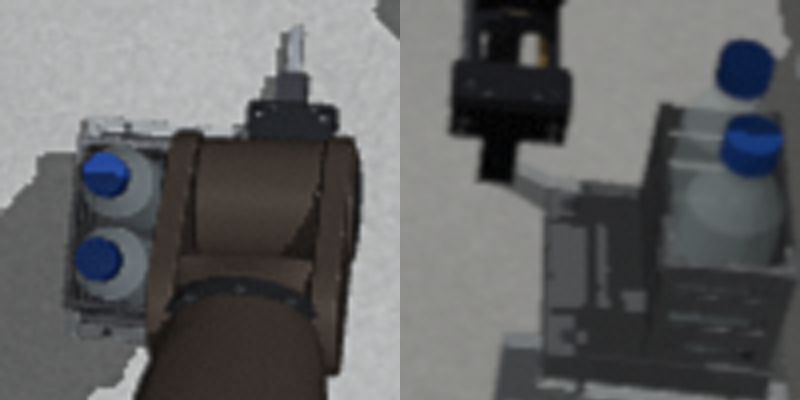

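```bash
python3 - <<'E'
from h import *
d=[561.1,171.2,-.065]; R=np.array([[np.cos(d[2]),-np.sin(d[2])],[np.sin(d[2]),np.cos(d[2])]])
f=lambda P:((np.atleast_2d(P)[:,:2]-d[:2])@R).round(1).tolist()
print("caps",f(back([[246.5,173.25],[244.5,194.5]],217)))
s=lambda a:(np.array(a)-[400,0])/4.+[350,170]
print("scene caps",f(back(s([[745,70],[751,138]]),217,"scene")))
print("scene ledge corner -75? ",f(back(s([[542,378]]),36,"scene")))
print("tcp",f([550.8,83.1]))
c=np.array([550,46.5,0])
for n,L in (("above",[145,-94]),("end",[30,-94])): print(n,np.array(d[:2])+R@np.array(L))
E
```

```text
caps [[30.0, 26.1], [-38.6, 26.9]]
scene caps [[-25.7, 27.6], [34.4, 27.5]]
scene ledge corner -75?  [[91.9, -77.9]]
tcp [[-4.6, -88.6]]
above [699.68809688  67.98014046]
end [584.93094886  75.44987793]
```

```bash
python3 - <<'E'
from h import *
b=cv2.imread("pics/scene3.png"); b0=cv2.imread("pics/scene0.png")
g=lambda a:cv2.convertScaleAbs(cv2.resize(a[195:285,375:455],(400,450),interpolation=cv2.INTER_CUBIC),alpha=1.5)
B=g(b)
d=[561.1,171.2,-.065]
cv2.imwrite("pics/m4.png",np.hstack([B,g(b0)]))
L=[[75,75,36],[75,75,0],[75,-75,36],[87,75,25],[99,87,25],[99,75,25]]
print(((proj(w(d,L),"scene")-[375,195])*5).round(0).tolist())
E
```

```text
[[343.0, 349.0], [330.0, 390.0], [58.0, 323.0], [341.0, 380.0], [365.0, 400.0], [342.0, 398.0]]
```

View pics/m4.png

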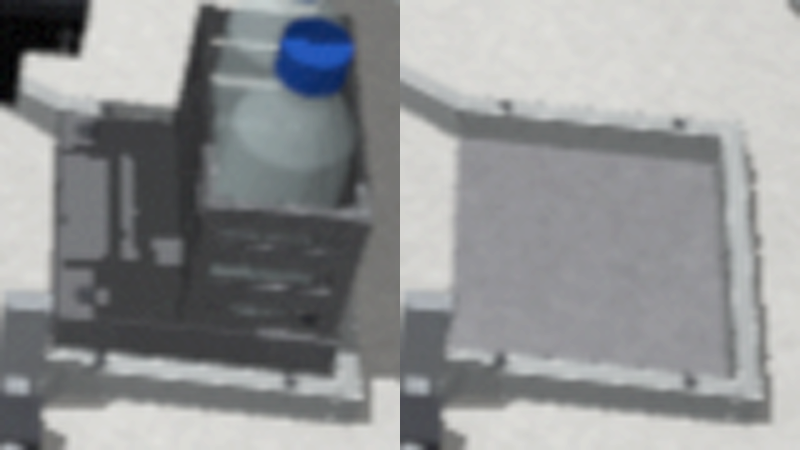

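The foot's front corner meets the stop's inner edge with no gap, at about (335,372) in the left pane, and the keeper is still open. My dock fit is off by about 3 mm in x and y, so I corrected the tab to roughly (658,66). Next I'll go beyond the tab with the fingers shut.

```bash
python3 -m jog '{"dp":[[0,30,0],[2,60,0],[4,95,0],[6,125,0],[7,150,0],[7,155,0],[7,155,0],[7,155,0]],"twist":[0,0,0,0,0,0,0,0],"claw":[1,1,1,1,1,1,1,1]}'
python3 - <<'E'
from h import *
delta([703,64,52],np.pi/2-.065)
a=eyes.read_camera("top")[:,:,::-1]; b=eyes.read_camera("scene")[:,:,::-1]; cv2.imwrite("pics/top5.png",a); cv2.imwrite("pics/scene5.png",b)
cv2.imwrite("pics/m5.png",cv2.resize(b[180:320,340:440],(500,600)[:2],interpolation=cv2.INTER_CUBIC)[:600])
print(((proj([[658,66,85],[703,64,52],[703,64,161]],"scene")-[340,180])*[5,600/140]).round())
E
```

```text
t: 9.32
eef_pos: [703.4, 43.4, 157.4]
tcp_rot: [-3.138, 0.0, 1.506]
ft_force: [-0.1, -0.9, -0.5]
opening: 0.203
t 9.3167 pos [703.4  43.4 157.4] rot [-3.1380e+00  1.0000e-04  1.5057e+00] F [-0.1 -0.9 -0.5]
dp [ 20.5  -1.3 105.4] twist -0.0 axes [[0.065, 0.998, -0.004], [0.998, -0.065, 0.0], [-0.0, -0.004, -1.0]]
[[198. 324.]
 [191. 419.]
 [215. 303.]]
```

View pics/m5.png

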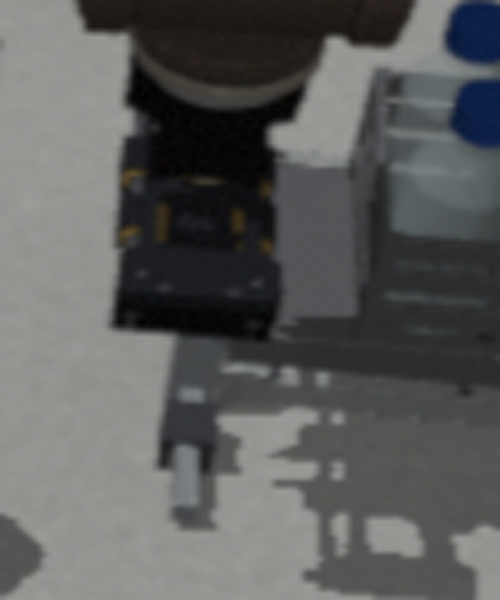

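```bash
python3 - <<'E'
from h import *
s=lambda x,y:[340+x/5,180+y*140/600]
print("bar end",back([s(186,510)],26,"scene").round(1),"guide outer end top mid",back([s(187,445)],32,"scene").round(1), "guide/bar", back([s(197,350)],32,"scene").round(1))
d=[557.5,168,-.065]; print(w(d,[[194,-94,26],[155,-94,32],[108,-94,85]]).round(1))
E
```

```text
bar end [[749.4  62.1  26. ]] guide outer end top mid [[707.6  63.9  32. ]] guide/bar [[636.1  72.5  32. ]]
[[745.   61.6  26. ]
 [706.1  64.1  32. ]
 [659.2  67.2  85. ]]
```

The bar end and guide match the corrected dock pose within 4 mm. I'll lower the fingers beyond the tab, then push it inwards.

```bash
python3 -m jog '{"dp":[[10,-1,0],[20,-1,10],[20.5,-1,35],[20.5,-1,65],[20.5,-1,90],[20.5,-1,103],[20.5,-1,105],[20.5,-1,105]],"twist":[0,0,0,0,0,0,0,0],"claw":[1,1,1,1,1,1,1,1]}'
python3 -m jog '{"dp":[[0,-4,0],[0,-9,0],[0,-14,0],[0,-18,0],[0,-22,0],[0,-26,0],[0,-30,0],[0,-34,0]],"twist":[0,0,0,0,0,0,0,0],"claw":[1,1,1,1,1,1,1,1]}'
```

```text
t: 10.08
eef_pos: [704.8, 64.5, 54.3]
tcp_rot: [-3.141, 0.0, 1.506]
ft_force: [-0.2, -0.0, 0.3]
opening: 0.005
t: 10.75
eef_pos: [670.7, 66.1, 54.7]
tcp_rot: [3.141, 0.0, 1.506]
ft_force: [0.1, 0.4, 0.8]
opening: 0.003
```

```bash
python3 -m jog '{"dp":[[0,-4,0],[0,-8,0],[0,-12,0],[0,-16,0],[0,-20,0],[0,-24,0],[0,-28,0],[0,-32,0]],"twist":[0,0,0,0,0,0,0,0],"claw":[1,1,1,1,1,1,1,1]}'
python3 -m jog '{"dp":[[0,-4,0],[0,-8,0],[0,-12,0],[0,-16,0],[0,-20,0],[0,-24,0],[0,-28,0],[0,-32,0]],"twist":[0,0,0,0,0,0,0,0],"claw":[1,1,1,1,1,1,1,1]}'
```

```text
t: 11.42
eef_pos: [638.8, 68.3, 54.7]
tcp_rot: [3.141, 0.0, 1.506]
ft_force: [2.8, 1.0, -0.5]
opening: 0.006
t: 12.08
eef_pos: [606.8, 70.3, 54.6]
tcp_rot: [3.142, 0.0, 1.506]
ft_force: [2.4, 1.8, 0.9]
opening: 0.006
```

Force of about 2.5 N shows the keeper is sliding. I'll continue to its end stop.

```bash
python3 -m jog '{"dp":[[0,-4,0],[0,-8,0],[0,-12,0],[0,-15,0],[0,-18,0],[0,-20,0],[0,-22,0],[0,-24,0]],"twist":[0,0,0,0,0,0,0,0],"claw":[1,1,1,1,1,1,1,1]}'
python3 -m jog '{"dp":[[0,-1,0],[0,-2,0],[0,-3,0],[0,-4,0]],"twist":[0,0,0,0],"claw":[1,1,1,1]}'
```

```text
t: 12.75
eef_pos: [583.1, 71.9, 54.6]
tcp_rot: [3.141, 0.0, 1.506]
ft_force: [2.8, 0.7, 0.9]
opening: 0.002
t: 13.08
eef_pos: [582.1, 72.0, 55.0]
tcp_rot: [3.135, -0.0, 1.505]
ft_force: [18.1, 0.7, -9.3]
opening: 0.006
```

The end stop is reached, with force up to 18 N. I'll retreat and check.

```bash
python3 -m jog '{"dp":[[0,5,0],[0,15,0],[0,20,-10],[0,20,-40],[0,20,-75],[0,20,-110],[0,20,-140],[0,20,-140]],"twist":[0,0,0,0,0,0,0,0],"claw":[1,1,1,1,1,1,1,1]}'
python3 -m jog '{"dp":[[-38,0,0],[-76,0,0],[-114,0,0],[-152,0,0],[-190,0,0],[-225,0,0],[-250,0,0],[-250,0,0]],"twist":[0,0,0,0,0,0,0,0],"claw":[1,1,1,1,1,1,1,1]}'
python3 - <<'E'
from h import *
a=eyes.read_camera("top")[:,:,::-1]; b=eyes.read_camera("scene")[:,:,::-1]; cv2.imwrite("pics/top6.png",a); cv2.imwrite("pics/scene6.png",b)
cv2.imwrite("pics/m6.png",np.hstack([cv2.resize(a[120:240,215:315],(400,480),interpolation=cv2.INTER_CUBIC),cv2.resize(b[180:300,350:450],(400,480),interpolation=cv2.INTER_CUBIC)]))
E
```

```text
t: 13.75
eef_pos: [600.7, 70.7, 200.4]
tcp_rot: [3.134, -0.0, 1.506]
ft_force: [-0.0, -0.5, -0.6]
opening: 0.003
t: 14.42
eef_pos: [581.9, -182.9, 193.8]
tcp_rot: [-3.14, 0.0, 1.502]
ft_force: [0.2, 0.2, 1.2]
opening: 0.006
```

View pics/m6.png

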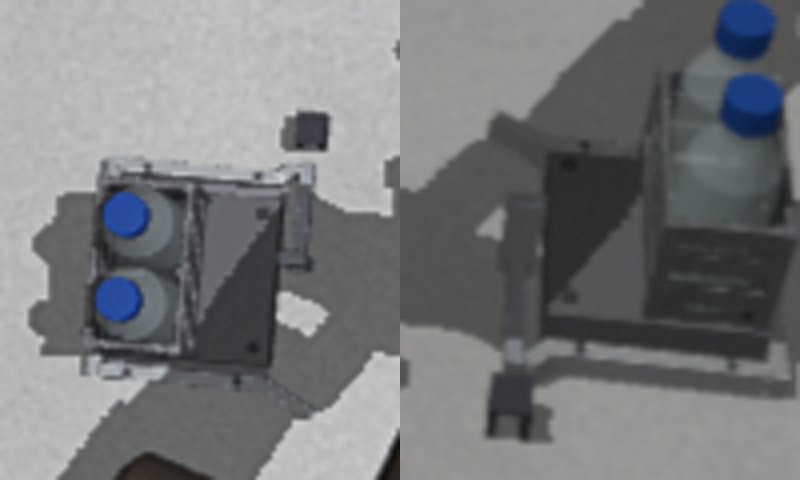

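View pics/scene6.png

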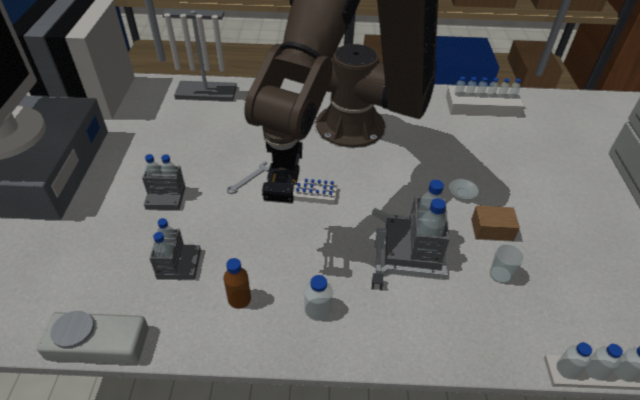

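The crate is square and home. The keeper is across behind its foot, with the tab near (297,260) in the left pane and the bar withdrawn through the guide. The bystanders look unmoved and the arm is clear, so I'm handing in.

```bash
python3 -m jog '{"dp":[[0,0,0],[0,0,0],[0,0,0]],"twist":[0,0,0],"claw":[1,1,1]}' && python3 -c "from cell import job_done; print(job_done())"
```

```text
t: 14.77
eef_pos: [583.0, -177.4, 194.6]
tcp_rot: [-3.141, -0.0, 1.507]
ft_force: [-0.7, -0.7, 0.5]
opening: 0.005
the job is handed in; nothing more can be done
None
```

The crate is in its dock with the keeper pushed across behind it, and the job was handed in at about 14.8 s of the 61 s allowed; no verdict is reported.

- **Crate:** I pushed it with both open fingers low on the foot's back face, at 4–7 N, until it met the back stop, where the force rose to 38 N with almost no further travel. The pictures show it square, upright and touching the stop.
- **Keeper:** With the fingers shut, I pushed the tab across at about 2.5 N until it hit its end stop, where the force rose to 18 N. The last pictures show it behind the foot.
- **Other things on the bench:** They look unmoved in the last scene picture, judged by eye, and the arm stands clear of everything.

**Disagreement:** My first dock fit put the stop 3–4 mm too far in, so by that fit the crate stood at y about -4 to -5 mm. The scene camera, the contact force, and the keeper's bar and guide all pointed to a fit error rather than a gap, so I corrected the dock pose before pushing the keeper. I took no numeric measurement of the final crate pose against the corrected dock.

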